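# Swing the lamp aside and snap the cap onto the oil jar

## Robot

A 6-joint arm with a two-finger parallel gripper is mounted at the origin on a cart in front of the work surface, level with it; the furniture and walls round the work are solid. World frame = base frame: x ahead of the robot, y to its left, z up, the work surface at z = 0. Lengths are in mm, angles in degrees, forces in N, time in s.
With the tool pointing down it reaches from about 350 to 925 mm from the base axis. Payload 6.4 kg.
Tool frame: the origin (TCP) lies at the very end of the fingers, on their centre line; the grasp point (between the pads) lies arm.tcp_to_grasp behind it (arm.tcp_to_grasp is the distance from the TCP to the grasp point, in mm); z points along the fingers, y is the direction in which the jaws open and shut (so a half turn about z gives the same grasp; the last joint's range is limited). The gripper opens to 94 mm and grips with 3 to 60 N. Pads are 16 mm wide; open, the fingers measure 119 mm over their backs; the gripper's body (75 mm by 177 mm) begins 78 mm behind the grasp point.
Start: joints at [-81.251, 14.043, 89.255, -0, 76.702, -9.975], TCP at [208.664, -615.608, 170.255] pointing down, gripper open.
Joint ranges: [-179.41, 179.41], [-58.25, 129.5], [7.25, 145.43], [-54.29, 234.29], [11.92, 165.04], [-157.13, 157.13]. Speed limits (degrees/s): [147.25, 147.25, 180, 180, 180, 180].

## Interface

Orientations are given as [roll, pitch, yaw] about the fixed x, y, z axes, in that order (R = Rz(yaw) Ry(pitch) Rx(roll)).
In Python, from cell import arm gives the robot as it stands.
- The arm moves only by the tool servo_tool, never from a script. Its argument "series" is one flat list of numbers, 7 for each row, row after row: the finger opening in cm, from 0 to 9.4, then the shift along the tool's x, y, z in cm, then the turn, a rotation vector about the tool's x, y, z in rad. In form: [claw, tx, ty, tz, rx, ry, rz, claw, tx, ty, tz, rx, ry, rz, ...]. A call has 1 to 20 rows; each row shifts and turns the commanded pose from where the row before left it, along the tool's axes as they then stand; what a row does not reach is not made up. A row lasts 1/10 s, in which the tool goes at most 50 mm and 8.59 degrees, less where a joint would pass 70% of its speed; a pose out of reach is approached as far as the arm can. A call is refused whole if a number of a shift passes 5 or a number of a turn 0.15, either way. A call with a gripper value outside its range is refused whole. The fingers move at their own pace and stop on an object; "grip_force" is the grip in N (left out, the last holds). Time passes only in rows, so rows that do not move let the fingers close. It gives the time, the measured TCP pose, the force and the opening at its end, in the units of the state.
- arm.get_obs(): the state, without advancing time (a new reading comes with each control period).
- arm.capture(name): name is "scene" or "top" or "wrist"; returns (picture, depth): 400x640x3 uint8, blue, green, red; 400x640 float32, mm along the optical axis (not along the pixel's ray), 0 where there is no reading.
- arm.camera_params(name): a dict with "fx", "fy", "cx", "cy" (pixels), "rvec" (rotation vector, rad) and "tvec" (3), from world to camera coordinates, as OpenCV has them. Camera axes: x right, y down, z forward; pixel columns grow to the right and rows downward; lengths in mm; the calibration is good to about 2 mm. A picture is of the moment at which its call begins: read the wrist's pose just before it. camera_params takes no time and is no camera call; for the wrist camera it gives the pose at the moment of the call.
- arm.sign_off(): hands the job in, once; it reports no verdict.
The state is a dict: "time_s": time; "joint_positions": joint angles; "joint_vel": joint speeds; "joint_torque": joint torques, N m; "ee_pos": TCP position; "tcp_rot": TCP orientation; "wrist_force": force on the tool from outside, world axes, zero at the start; "ft_torque": the same for the moment, N m; "grip_width": finger opening in mm.
Only numpy, scipy, OpenCV 4.12 (cv2) and the standard library are available. Lean on these libraries where they do the work, as an engineer would, in place of code of your own. Each camera call takes 0.05 s, during which the arm holds its last target. There are 200 camera calls.

## Task

The small battery lamp hangs low over the open oil jar: swing its stiff arm aside, towards the robot and on to the right, until the lamp head is at least 15 cm away from the jar sideways, and leave it standing there. Then take the blue snap cap from the worktop and press it straight down onto the jar's neck until it clicks past the catches and sits fully home on the orange ring, and keep pressing it down firmly: the program finishes while the robot is still pressing the cap. Leave the salt and pepper shakers and the tea light where they are.

Things in the scene. Friction and masses are not known exactly. Their poses are not given: they have to be found in the camera images.
- lamp: Battery lamp, fixed to the worktop: dark round foot 104 mm across and 14 mm high, upright aluminium post 17 mm thick; its arm turns about the vertical axis of the post with its bar, 10 mm thick, at 167 to 177 mm above the worktop. Origin: centre of the foot's underside, on the turning axis.
- lamp_arm (a joint): Angle of the lamp's arm about the post, rad (limits -0.4 to 2.2); grows anticlockwise seen from above, which carries the head from over the jar towards the robot and then to the right. Starts near 0 with the head over the jar. Stiff: it takes about 0.45 N m (2.5 N at the head) to turn and stays where it is left.
- lamp_pin (a point): Point in the grip pin on top of the lamp head, on the axis of the head, 208 mm above the worktop and 15 mm below the pin's top. The pin is an upright round black rubber rod, 16 mm across, standing free from 184 to 223 mm above the worktop, 180 mm from the post's axis. The head below is a round grey disc 68 mm across, from 162 to 184 mm above the worktop.
- jar: Squat white oil jar with a blue band, 72 mm across, held fast on the worktop by its black suction foot (82 mm across). Origin: centre of its underside, z up along the neck. Shoulder at 47 mm; neck a steel stud 28 mm across with a tapered top that ends 80 mm above the worktop. Four sprung steel balls stick out of the neck 59 mm above the worktop, 36 mm across opposite balls.
- seat_ring: Orange ring 51 mm across and 3 mm thick lying on the jar's shoulder round the neck, fixed to the jar: the cap's rim seats on it. Origin: centre of its underside.
- seat (a point): Centre of the orange ring's top, 50 mm above the worktop, on the neck's axis: the cap's origin lies here when home. Pushed down the neck, the cap's bead meets the sprung balls with the rim about 13 mm above here; the push rises to a peak of roughly 10 to 20 N, then drops as the bead passes the balls (rim about 7 mm above here) and the cap snaps down onto the ring.
- cap: Loose blue ribbed snap cap, 47 mm outside diameter, 38 mm high, about 40 g (varies), with a white disc on its flat closed top; stands on the worktop, open end down. Hollow: cavity 34 mm deep, with a bead of 32 mm inner diameter inside the rim. Origin: centre of its underside (the rim), z up.
- salt_shaker: Bystander: cream shaker with a black top, 45 mm across, 78 mm high; origin at the centre of its underside.
- pepper_shaker: Bystander: cream shaker with a black top, 45 mm across, 78 mm high; origin at the centre of its underside.
- tea_light: Bystander: tea light, 38 mm across, 15 mm high; origin at the centre of its underside.
Mind the look-alikes: they are no part of the job. What is meant by the cap is not green, and is the smaller of those in its own colour. What is shaped like the jar but red is not meant.

How it is judged:
By the outcome, as a careful person would: the job done as asked, in the order asked, and still so for the second after the job is handed in, while the arm keeps its last pose, push and grip.
It also fails if it takes over 64 s, if anything falls off the work surface, if the arm or the gripper's body presses on something with over 40 N, if the wrist force passes 120 N, or if a joint passes its speed limit or range.

## Working session

There is one attempt and no reset: what is moved stays moved. The work goes in short steps, Python scripts to look and compute and a tool call to move; the robot and the scene stay as the last step left them, time stands still between calls to the robot, and variables do not carry over. Pictures are saved under pics/ and viewed, about 8 in all and at most 12, crops included, and the job is handed in when it is done.

Besides the shell and the picture viewer there is one more tool, called after "Request:" by a JSON object that holds its "op" and its "data". servo_tool: Moves the arm, as the interface text tells. Its arguments: {"type":"object","properties":{"series":{"type":"array","items":{"type":"number"}},"grip_force":{"type":"number"}},"required":["series"]}

```bash
mkdir -p pics; cat > h.py <<'E'
import numpy as np, cv2
from cell import arm
def cam(n):
    p=arm.camera_params(n); R=cv2.Rodrigues(np.array(p['rvec'],float))[0]; return p,R,np.array(p['tvec'],float).ravel()
def ray(c,u,v,z):
    p,R,t=c; d=R.T@np.array([(u-p['cx'])/p['fx'],(v-p['cy'])/p['fy'],1]); o=-R.T@t
    return o+d*(z-o[2])/d[2]
def cloud(c,D):
    p,R,t=c; v,u=np.mgrid[:D.shape[0],:D.shape[1]]
    P=np.stack([(u-p['cx'])/p['fx']*D,(v-p['cy'])/p['fy']*D,D],-1)
    return (P-t)@R
def st():
    o=arm.get_obs(); print({k:np.round(o[k],2) for k in ('time_s','ee_pos','tcp_rot','wrist_force','grip_width')})
E
python3 - <<'E'
from h import *
st(); print(arm.tcp_to_grasp)
for n in('scene','top'):
    c=cam(n); im,d=arm.capture(n); cv2.imwrite(f'pics/{n}0.png',im); np.savez(f'{n}0.npz',im=im,d=d)
    print(n,-c[1].T@c[2],c[0])
E
```

```text
{'time_s': np.float64(0.0), 'ee_pos': array([ 208.52, -614.93,  169.13]), 'tcp_rot': array([-1.7989e+02, -2.0000e-02,  1.8720e+01]), 'wrist_force': array([ 0.02, -0.3 , -0.38]), 'grip_width': np.float64(94.47)}
18.8
scene [-103.75257238  621.17404153  870.8774668 ] {'fx': 437.8473943160189, 'fy': 437.8473943160189, 'cx': 319.44870527209525, 'cy': 199.32909859914642, 'rvec': array([ 0.95933265, -2.38195833,  1.19106499]), 'tvec': array([332.02982001, 380.59756196, 948.65749498])}
top [ 469.65093408  -96.31466343 1242.53887946] {'fx': 363.8567973504341, 'fy': 363.8567973504341, 'cx': 320.1821834876597, 'cy': 194.1911867282018, 'rvec': array([ 2.2294813 , -2.1651558 ,  0.08366321]), 'tvec': array([-129.4709019 ,  541.36613362, 1209.92205376])}
```

View pics/scene0.png

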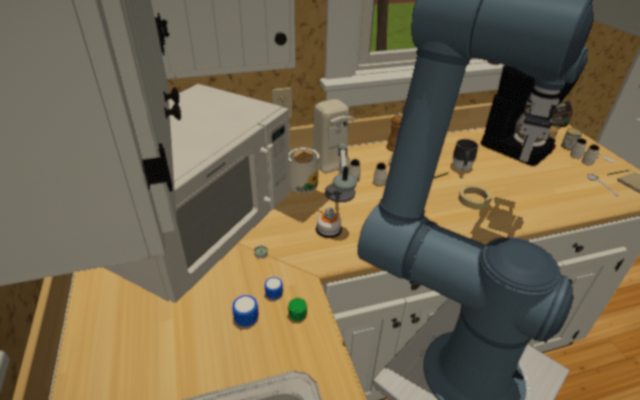

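View pics/top0.png

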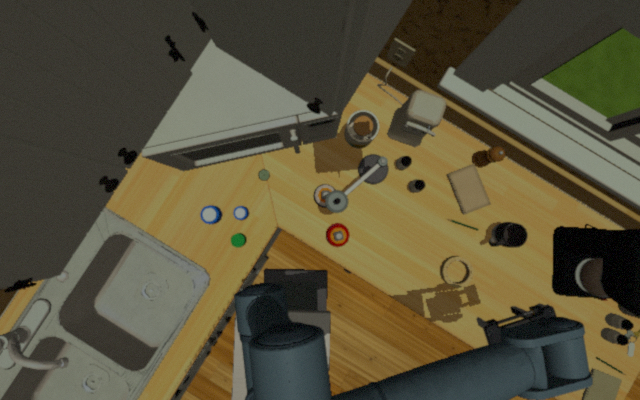

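Top view: lamp foot ≈(374,168), head ≈(335,202), white jar ≈(325,193), red look-alike jar ≈(337,235), tea light (263,174), shakers (403,161),(417,185). Cap candidates are big blue (211,214), small blue (241,213) and green (239,240). The small blue one fits: it is not green and is the smaller of the two blues. Next I measure and confirm with a crop.

```bash
python3 - <<'E'
from h import *
c=cam('top'); f=np.load('top0.npz'); im,d=f['im'],f['d']
hsv=cv2.cvtColor(im,cv2.COLOR_BGR2HSV); P=cloud(c,d)
def comps(m,name,zs):
    n,l,s,ce=cv2.connectedComponentsWithStats(m.astype(np.uint8))
    for i in range(1,n):
        if s[i,4]>12: 
            x,y=ce[i]; (cc,r)=cv2.minEnclosingCircle(np.argwhere(l==i)[:,::-1].astype(np.float32))
            print(name,np.round(cc,1),round(r,1),s[i,4],[np.round(ray(c,*cc,z)[:2]) for z in zs], 'P',np.round(np.median(P[l==i],0)))
blue=(hsv[...,0]>105)&(hsv[...,0]<128)&(hsv[...,1]>150); comps(blue,'blue',(38,))
for nm,a,b in(('green',45,80),):
    comps((hsv[...,0]>a)&(hsv[...,0]<b)&(hsv[...,1]>150)&(np.arange(640)<400),nm,(38,))
# cap white disc
# point cloud selections
x,y,z=P[...,0],P[...,1],P[...,2]
reg=np.zeros(d.shape,bool); reg[150:250,300:400]=1
for nm,lo,hi in(('pin',195,235),('arm/head',155,190),('jartop',60,95),('shoulder',40,56),('foot',8,20)):
    m=reg&(z>lo)&(z<hi); comps(m,nm,((lo+hi)/2,))
for nm,uv,h in(('foot',(374,168),14),('head',(335.5,202),184),('redjar',(337,236),60),('jar',(325,194),50),('capsmall',(241.5,213),38)): print(nm,ray(c,*uv,h).round())
big=np.hstack([cv2.resize(im[140:260,300:440],(700,600),interpolation=2)[:, :500],cv2.resize(im[190:260,190:260],(300,300),interpolation=2).repeat(1,0) if 0 else cv2.copyMakeBorder(cv2.resize(im[190:260,190:260],(300,300)),0,300,0,0,0)])
cv2.imwrite('pics/crop.png',big)
E
```

```text
blue [211.5 214.4] 8.8 66 [array([466., 242.])] P [468. 223.  48.]
blue [243.  212.5] 5.6 22 [array([476., 139.])] P [474. 131.  37.]
green [237.9 239.9] 7.2 140 [array([385., 152.])] P [385. 152.  37.]
pin [337.2 200.9] 3.0 30 [array([ 515., -159.])] P [ 515. -159.  221.]
arm/head [357.  183.5] 38.6 664 [array([ 570., -219.])] P [ 537. -181.  181.]
jartop [325.5 194.6] 5.0 51 [array([ 540., -130.])] P [ 542. -125.   76.]
jartop [338.5 235.5] 5.1 78 [array([ 411., -175.])] P [ 410. -176.   76.]
shoulder [325.3 195. ] 10.6 168 [array([ 541., -130.])] P [ 550. -116.   47.]
shoulder [338.  235.4] 10.6 259 [array([ 410., -175.])] P [ 410. -175.   47.]
foot [370.5 166.5] 14.2 271 [array([ 645., -282.])] P [ 656. -270.   13.]
foot [376. 173.] 13.6 249 [array([ 623., -301.])] P [ 613. -309.   13.]
foot [ 640. -294.   14.]
head [ 513. -156.  184.]
redjar [ 408. -171.   60.]
jar [ 544. -129.   50.]
capsmall [474. 144.  38.]
```

View pics/crop.png

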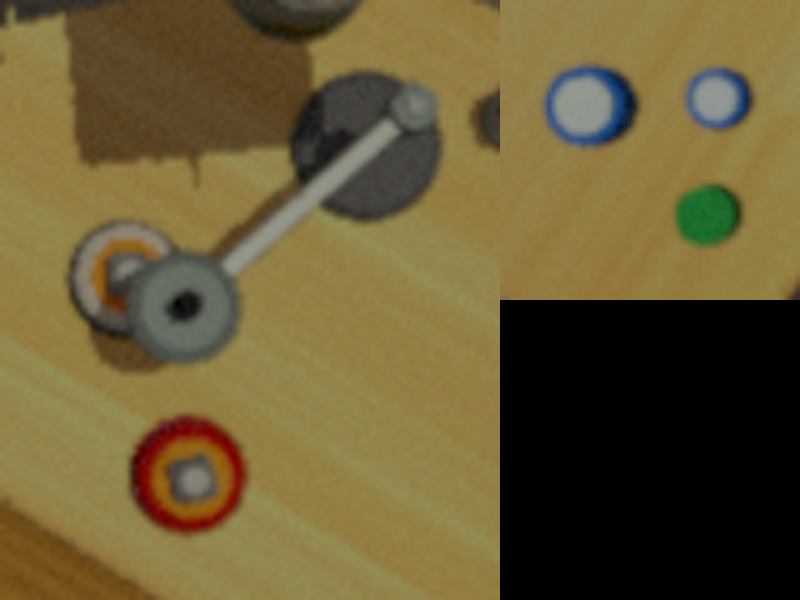

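The crop confirms the small blue cap at about (241,213) in the top image; it is clearly smaller than the blue one at (211,214). First move is to above the lamp pin, estimated at (515,-159).

Request:
{"op": "servo_tool", "data": {"series": [6,0,0,-4,0,0,0,6,0,0,-4,0,0,0,6,1.5,-1,-4,0,0,0,6,2.8,-2.1,0,0,0,0,6,2.8,-2.1,0,0,0,0,6,2.8,-2.1,0,0,0,0,6,2.8,-2.1,0,0,0,0,6,2.8,-2.1,0,0,0,0,6,2.8,-2.1,0,0,0,0,6,2.8,-2.1,0,0,0,0,6,2.8,-2.1,0,0,0,0,6,2.8,-2.1,0,0,0,0,6,2.8,-2.1,0,0,0,0,6,2.8,-2.1,0,0,0,0,6,2.8,-2.1,0,0,0,0,6,2.8,-2.1,0,0,0,0,6,2.8,-2.1,0,0,0,0,6,2.5,-2,0,0,0,0,6,1,-1,0,0,0,0,6,0,0,0,0,0,0]}}

```text
time_s: 2.1
ee_pos: [520.2, -156.3, 289.9]
tcp_rot: [-180.0, 0.0, 18.9]
wrist_force: [-0.5, 0.1, -0.6]
grip_width: 59.7
```

```bash
python3 - <<'E'
from h import *
st(); c=cam('wrist'); im,d=arm.capture('wrist'); cv2.imwrite('pics/w1.png',im); np.savez('w1.npz',im=im,d=d)
P=cloud(c,d); z=P[...,2]; m=(d>0)&(z>195)&(z<240)&(np.hypot(P[...,0]-515,P[...,1]+159)<40)
print('pin',np.median(P[m],0).round(1),m.sum())
m=(d>0)&(z>200)&(z<240)&(np.hypot(P[...,0]-515,P[...,1]+159)<40); print(P[m].min(0),P[m].max(0))
print('cam',-c[1].T@c[2])
E
```

```text
{'time_s': np.float64(2.1), 'ee_pos': array([ 520.18, -156.28,  289.87]), 'tcp_rot': array([-1.7997e+02,  4.0000e-02,  1.8870e+01]), 'wrist_force': array([-0.52,  0.13, -0.63]), 'grip_width': np.float64(59.67)}
pin [ 520.3 -157.3  223.5] 397
[ 510.2930745  -165.99698964  200.03497369] [ 526.16433415 -149.61863573  226.13042833]
cam [ 589.70072227 -131.1159922   505.57288745]
```

View pics/w1.png

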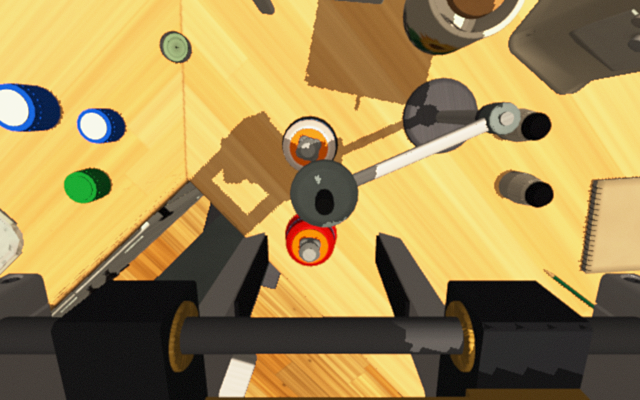

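The wrist view shows the pin at (324,200), centred between the fingers, the jar at (309,145), red jar (311,240), small blue cap (100,125). I'll descend onto the pin and compute the post axis and jar position at the same time.

Request:
{"op": "servo_tool", "data": {"series": [6,-0.1,0.1,2.5,0,0,0,6,0,0,2.5,0,0,0,6,0,0,2.5,0,0,0,6,0,0,2.4,0,0,0,1,0,0,0,0,0,0,1,0,0,0,0,0,0,1,0,0,0,0,0,0,1,0,0,0,0,0,0,1,0,0,0,0,0,0], "grip_force": 25}}

```text
time_s: 3.05
ee_pos: [520.0, -159.0, 192.5]
tcp_rot: [179.9, -0.1, 18.7]
wrist_force: [0.5, 0.2, 0.9]
grip_width: 23.4
```

```bash
python3 - <<'E'
from h import *
st()
# wrist camera pose of the old picture: rebuild from shift is not needed, use top + scene clouds and w1 with translation
o=arm.get_obs(); c=cam('wrist'); p,R,t=c
C=-R.T@t+np.array([520.18,-156.28,289.87])-np.array(o['ee_pos']); c1=(p,R,-R@C)
f=np.load('w1.npz'); P=cloud(c1,f['d']); z=P[...,2]; print(C)
hsv=cv2.cvtColor(f['im'],cv2.COLOR_BGR2HSV)
def circ(Q):
    A=np.c_[2*Q[:,:2],np.ones(len(Q))]; s=np.linalg.lstsq(A,(Q[:,:2]**2).sum(1),rcond=None)[0]
    return s[:2].round(1), round(float(np.sqrt(s[2]+s[0]**2+s[1]**2)),1)
def near(x,y,r,lo,hi): 
    m=(f['d']>0)&(np.hypot(P[...,0]-x,P[...,1]-y)<r)&(z>lo)&(z<hi); return m
for nm,a in(('foot',(640,-294,75,8,20)),('posttop',(640,-294,40,160,260)),('jarneck',(538,-130,30,74,90)),('jarshoulder',(538,-130,50,42,55)),('cap',(474,141,40,30,45)),('red',(410,-175,30,74,90))):
    m=near(*a); Q=P[m]; h=cv2.convexHull(Q[:,:2].astype(np.float32))[:,0]
    print(nm,m.sum(),Q.mean(0).round(1),Q[:,2].max().round(1),cv2.minEnclosingCircle(h))
E
```

```text
{'time_s': np.float64(3.05), 'ee_pos': array([ 519.98, -159.05,  192.47]), 'tcp_rot': array([ 1.7991e+02, -7.0000e-02,  1.8730e+01]), 'wrist_force': array([0.52, 0.18, 0.93]), 'grip_width': np.float64(23.38)}
[ 589.19032347 -131.04978082  505.75656832]
foot 3127 [ 645.5 -279.3   15.2] 19.5 ((639.8975830078125, -290.5284729003906), 51.99069595336914)
posttop 1407 [ 634.9 -283.2  182.3] 190.8 ((630.5313720703125, -283.30694580078125), 25.730562210083008)
jarneck 378 [ 544.  -129.3   79.3] 83.4 ((543.3707885742188, -128.99813842773438), 13.888495445251465)
jarshoulder 1351 [ 549.5 -126.    48.4] 53.8 ((543.8362426757812, -128.73873901367188), 35.04451370239258)
cap 1072 [478.4 148.2  38.5] 42.2 ((477.296142578125, 149.9630126953125), 23.574718475341797)
red 291 [ 413.8 -173.6   79. ] 83.1 ((412.1777038574219, -174.05838012695312), 13.906400680541992)
```

Request:
{"op": "servo_tool", "data": {"series": [1,0,0,0,0,0,0,1,0,0,0,0,0,0,1,0,0,0,0,0,0,1,-1.136,0.544,0,0,0,-0.07,1,-1.136,0.544,0,0,0,-0.07,1,-1.136,0.544,0,0,0,-0.07,1,-1.136,0.544,0,0,0,-0.07,1,-1.136,0.544,0,0,0,-0.07,1,0,0,0,0,0,0]}}

```text
time_s: 3.95
ee_pos: [480.7, -209.1, 191.3]
tcp_rot: [180.0, 0.0, 38.7]
wrist_force: [-0.7, 0.2, -0.9]
grip_width: 9.7
```

The opening of 9.7 mm is less than the 16 mm pin and there is no force, so the grip has probably missed. I'll look.

```bash
python3 - <<'E'
from h import *
st(); c=cam('wrist'); im,d=arm.capture('wrist'); P=cloud(c,d); t,_=arm.capture('top')
cv2.imwrite('pics/w2.png',np.vstack([cv2.resize(im[100:400,120:520],(600,450)) ,cv2.resize(t[150:250,290:490],(600,150)) if 0 else np.zeros((1,600,3),np.uint8)]))
cp=cam('top'); Dt=_; Q=cloud(cp,Dt); m=(Dt>0)&(Q[...,2]>165)&(Q[...,2]<230)&(np.hypot(Q[...,0]-640,Q[...,1]+290)<230)&(np.hypot(Q[...,0]-640,Q[...,1]+290)>140)
print(m.sum(), np.median(Q[m],0))
E
```

```text
{'time_s': np.float64(3.95), 'ee_pos': array([ 480.71, -209.07,  191.26]), 'tcp_rot': array([1.800e+02, 1.000e-02, 3.868e+01]), 'wrist_force': array([-0.7 ,  0.23, -0.92]), 'grip_width': np.float64(9.69)}
1415 [ 755.19734764 -376.14834239  219.12541279]
```

View pics/w2.png

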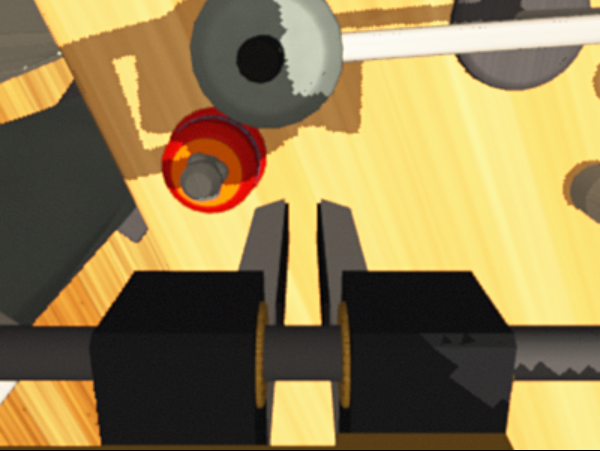

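```bash
python3 - <<'E'
from h import *
st(); c=cam('wrist'); im,d=arm.capture('wrist'); P=cloud(c,d); z=P[...,2]
m=(d>0)&(im.max(2)<60)&(z>190)&(z<240)&(np.hypot(P[...,0]-640,P[...,1]+290)<230); m[200:]=0
Q=P[m]; print(m.sum(),Q.mean(0).round(1),Q.max(0).round(1),Q.min(0).round(1))
for uv in((293,140),(292,143)): print(P[uv[1],uv[0]], ray(c,*uv,223))
m=(d>0)&(z>155)&(z<190)&(np.hypot(P[...,0]-640,P[...,1]+290)<230); m[210:]=0;m[:,345:]=0;Q=P[m];print('head',m.sum(),cv2.minEnclosingCircle(Q[:,:2].astype(np.float32)),np.median(Q[:,2]))
# project TCP
p,R,t=c
for zz in (192,211): 
  q=R@np.array([480.7,-209.1,zz])+t; print(p['cx']+p['fx']*q[0]/q[2],p['cy']+p['fy']*q[1]/q[2])
np.savez('w2.npz',im=im,d=d)
E
```

```text
{'time_s': np.float64(4.05), 'ee_pos': array([ 481.21, -208.13,  191.24]), 'tcp_rot': array([-1.7999e+02, -1.0000e-02,  3.8670e+01]), 'wrist_force': array([-0.04,  1.11,  0.38]), 'grip_width': np.float64(9.85)}
797 [ 518.3 -158.2  222.7] [ 525.8 -149.6  226.3] [ 509.5 -166.5  197.5]
[ 518.30449891 -157.6597241   223.51791577] [ 518.2477764  -157.65054086  223.        ]
[ 516.80798646 -158.21204909  224.2000155 ] [ 516.66624739 -158.1943172   223.        ]
head 7342 ((517.2240600585938, -158.12353515625), 33.86398696899414) 184.7761523048951
323.80423213132593 230.36757175723642
324.0026679594639 240.67720865185342
```

The pin has not moved and is at (518,-158). The fingers were sliding along the pads' open direction, so they slipped off. I'll turn the jaws so they push along the arc tangent (yaw ≈ -47.5), and grip harder with the claw commanded to 0.

Request:
{"op": "servo_tool", "data": {"series": [6,0,0,-4,0,0,0,6,0,0,-4,0,0,0.15,6,0,0,0,0,0,0.15,6,0,0,0,0,0,0.15,6,0,0,0,0,0,0.15,6,0,0,0,0,0,0.15,6,0,0,0,0,0,0.15,6,0,0,0,0,0,0.15,6,0,0,0,0,0,0.15,6,0,0,0,0,0,0.15,6,0,0,0,0,0,0.15,6,-0.4,-2,0,0,0,0,6,-0.4,-2,0,0,0,0,6,-0.4,-2.1,0,0,0,0,6,0,0,0,0,0,0,6,0,0,0,0,0,0], "grip_force": 50}}

```text
time_s: 5.7
ee_pos: [517.8, -157.5, 271.1]
tcp_rot: [180.0, 0.0, -47.1]
wrist_force: [0.2, 0.6, -0.3]
grip_width: 59.8
```

Well centred. I'll descend to z≈189 and close.

Request:
{"op": "servo_tool", "data": {"series": [6,0,0,2.5,0,0,0,6,0,0,2.5,0,0,0,6,0,0,2,0,0,0,6,0,0,1.2,0,0,0,0,0,0,0,0,0,0,0,0,0,0,0,0,0,0,0,0,0,0,0,0,0,0,0,0,0,0,0,0,0,0,0,0,0,0,0,0,0,0,0,0,0,0,0,0,0,0,0,0]}}

```text
time_s: 6.8
ee_pos: [517.8, -158.0, 189.4]
tcp_rot: [-180.0, -0.0, -47.2]
wrist_force: [-0.2, -0.1, -0.2]
grip_width: 7.4
```

The opening reads 7.4 mm, smaller than the 16 mm pin, so I'll look before moving.

```bash
python3 - <<'E'
from h import *
st(); c=cam('wrist'); im,d=arm.capture('wrist'); cv2.imwrite('pics/w3.png',cv2.resize(im[100:340,160:480],(800,600)))
st(); o=arm.get_obs(); print(o['joint_positions'])
p,R,t=c
for zz in (192,208,223):
  q=R@np.array([517.8,-158,zz])+t; print(zz,p['cx']+p['fx']*q[0]/q[2],p['cy']+p['fy']*q[1]/q[2])
P=cloud(c,d); m=(d>0)&(np.hypot(P[...,0]-518,P[...,1]+158)<60)&(P[...,2]>150)&(P[...,2]<190); Q=P[m]; print('head',cv2.minEnclosingCircle(Q[:,:2].astype(np.float32)),np.median(Q[:,2]))
E
```

```text
{'time_s': np.float64(6.8), 'ee_pos': array([ 517.79, -158.02,  189.44]), 'tcp_rot': array([-1.800e+02, -2.000e-02, -4.716e+01]), 'wrist_force': array([-0.18, -0.09, -0.17]), 'grip_width': np.float64(7.37)}
{'time_s': np.float64(6.85), 'ee_pos': array([ 517.75, -157.99,  189.34]), 'tcp_rot': array([-1.800e+02, -1.000e-02, -4.716e+01]), 'wrist_force': array([ 0.83, -0.21, -0.26]), 'grip_width': np.float64(3.28)}
[-2.89759725e+01 -1.53783094e+00  1.04125828e+02  1.08280289e-03
  7.74032052e+01  1.08184373e+02]
192 322.9131646959642 226.77533373993634
208 323.027605134483 235.177392104839
223 323.1514389652486 244.26910030789236
head ((526.207275390625, -168.22848510742188), 46.70393371582031) 184.23415916328648
```

View pics/w3.png

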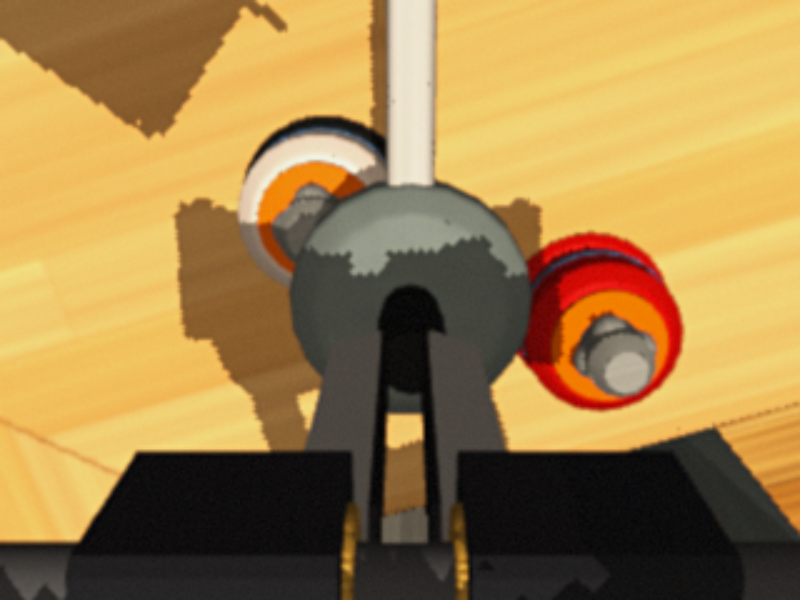

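The fingers seem to close without touching the pin; in the crop the fingertips end at row 335, below where the TCP projects (317). I'll use depth to see where the fingertips really are.

```bash
python3 - <<'E'
from h import *
st(); c=cam('wrist'); im,d=arm.capture('wrist'); P=cloud(c,d); o=arm.get_obs()
y=np.radians(o['tcp_rot'][2]); X=np.array([np.cos(y),np.sin(y),0]); Y=np.array([np.sin(y),-np.cos(y),0])
L=P-np.array(o['ee_pos']); T=np.stack([L@X,L@Y,-L[...,2]],-1)  # tool frame
for v in range(212,262,5): print(v,[(u,*T[v,u].round().astype(int)) for u in (296,302,308,318,324,330,338,344,350)])
st(); np.savez('w4.npz',im=im,d=d)
E
```

```text
{'time_s': np.float64(6.85), 'ee_pos': array([ 517.75, -157.99,  189.34]), 'tcp_rot': array([-1.800e+02, -1.000e-02, -4.716e+01]), 'wrist_force': array([ 0.83, -0.21, -0.26]), 'grip_width': np.float64(3.28)}
212 [(296, np.int64(8), np.int64(-18), np.int64(4)), (302, np.int64(8), np.int64(-14), np.int64(4)), (308, np.int64(8), np.int64(-10), np.int64(5)), (318, np.int64(8), np.int64(-3), np.int64(4)), (324, np.int64(8), np.int64(1), np.int64(4)), (330, np.int64(8), np.int64(5), np.int64(4)), (338, np.int64(8), np.int64(10), np.int64(5)), (344, np.int64(8), np.int64(14), np.int64(4)), (350, np.int64(8), np.int64(18), np.int64(4))]
217 [(296, np.int64(5), np.int64(-18), np.int64(3)), (302, np.int64(4), np.int64(-14), np.int64(5)), (308, np.int64(4), np.int64(-10), np.int64(5)), (318, np.int64(7), np.int64(-3), np.int64(-3)), (324, np.int64(8), np.int64(1), np.int64(-8)), (330, np.int64(7), np.int64(5), np.int64(-2)), (338, np.int64(5), np.int64(10), np.int64(4)), (344, np.int64(4), np.int64(14), np.int64(5)), (350, np.int64(5), np.int64(18), np.int64(4))]
222 [(296, np.int64(1), np.int6
[... 3006 characters left out ...]
nt64(-65)), (350, np.int64(8), np.int64(13), np.int64(-64))]
257 [(296, np.int64(9), np.int64(-13), np.int64(-71)), (302, np.int64(8), np.int64(-10), np.int64(-70)), (308, np.int64(8), np.int64(-7), np.int64(-70)), (318, np.int64(4), np.int64(-3), np.int64(-60)), (324, np.int64(-7), np.int64(0), np.int64(-35)), (330, np.int64(8), np.int64(3), np.int64(-70)), (338, np.int64(9), np.int64(7), np.int64(-71)), (344, np.int64(9), np.int64(9), np.int64(-71)), (350, np.int64(8), np.int64(12), np.int64(-70))]
{'time_s': np.float64(6.9), 'ee_pos': array([ 517.71, -157.99,  189.29]), 'tcp_rot': array([-180.  ,   -0.  ,  -47.16]), 'wrist_force': array([0.15, 0.68, 0.05]), 'grip_width': np.float64(1.22)}
```

Depth shows the fingertips' front faces (tool x≈+8, y≈±8) ending about 41 mm behind the reported TCP. The pin is exactly centred, with its top at -34, so the fingers closed in the air about 7 mm above it. The reported TCP does not match the real finger ends, so I treat the true tip height as ee z + 41. I'll open and go 38 mm lower, watching the force.

Request:
{"op": "servo_tool", "data": {"series": [6,0,0,0,0,0,0,6,0,0,0,0,0,0,6,0,0,0,0,0,0,6,0,0,0,0,0,0,6,0,0,0.5,0,0,0,6,0,0,1,0,0,0,6,0,0,1,0,0,0,6,0,0,0.8,0,0,0,6,0,0,0.5,0,0,0,0,0,0,0,0,0,0,0,0,0,0,0,0,0,0,0,0,0,0,0,0,0,0,0,0,0,0,0,0,0,0,0,0,0,0,0,0,0,0,0,0,0,0,0,0,0,0,0,0]}}

```text
time_s: 8.5
ee_pos: [517.5, -158.3, 151.6]
tcp_rot: [180.0, -0.0, -47.2]
wrist_force: [-1.6, -1.5, 1.0]
grip_width: 15.4
```

Gripped: 15.4 mm opening on the 16 mm pin. Now the arc.

Request:
{"op": "servo_tool", "data": {"series": [0,0.035,1.258,0,0,0,-0.07,0,0.035,1.258,0,0,0,-0.07,0,0.035,1.258,0,0,0,-0.07,0,0.035,1.258,0,0,0,-0.07,0,0.035,1.258,0,0,0,-0.07,0,0.035,1.258,0,0,0,-0.07,0,0.035,1.258,0,0,0,-0.07,0,0.035,1.258,0,0,0,-0.07,0,0,0,0,0,0,0]}}

```text
time_s: 9.4
ee_pos: [465.0, -243.7, 151.5]
tcp_rot: [179.9, 0.0, -15.2]
wrist_force: [-4.1, -1.7, 1.8]
grip_width: 15.3
```

Request:
{"op": "servo_tool", "data": {"series": [0,0.035,1.258,0,0,0,-0.07,0,0.035,1.258,0,0,0,-0.07,0,0.035,1.258,0,0,0,-0.07,0,0.035,1.258,0,0,0,-0.07,0,0.035,1.258,0,0,0,-0.07,0,0.035,1.258,0,0,0,-0.07,0,0.035,1.258,0,0,0,-0.07,0,0.035,1.258,0,0,0,-0.07,0,0.035,1.258,0,0,0,-0.07,0,0.035,1.258,0,0,0,-0.07,0,0.035,1.258,0,0,0,-0.07,0,0.035,1.258,0,0,0,-0.07,0,0.035,1.258,0,0,0,-0.07,0,0,0,0,0,0,0,0,0,0,0,0,0,0]}}

```text
time_s: 10.9
ee_pos: [494.4, -400.1, 151.6]
tcp_rot: [179.8, 0.2, 36.9]
wrist_force: [-4.0, -5.3, 0.1]
grip_width: 14.9
```

Request:
{"op": "servo_tool", "data": {"series": [6,0,0,0,0,0,0,6,0,0,0,0,0,0,6,0,0,0,0,0,0,6,0,0,0,0,0,0,6,0,0,0,0,0,0,6,0,0,-2,0,0,0,6,0,0,-4,0,0,0,6,0,0,-4,0,0,0,6,0,0,0,0,0,0]}}

```text
time_s: 11.8
ee_pos: [497.2, -400.5, 259.0]
tcp_rot: [179.3, -0.1, 37.1]
wrist_force: [-0.0, -0.0, 0.6]
grip_width: 60.0
```

```bash
python3 - <<'E'
from h import *
st(); c=cam('wrist'); im,d=arm.capture('wrist'); P=cloud(c,d); z=P[...,2]
m=(d>0)&(z>212)&(z<235)&(np.hypot(P[...,0]-494,P[...,1]+400)<40); print('pin',P[m].mean(0).round(1),m.sum())
E
```

```text
{'time_s': np.float64(11.8), 'ee_pos': array([ 497.16, -400.53,  258.98]), 'tcp_rot': array([ 1.7929e+02, -6.0000e-02,  3.7060e+01]), 'wrist_force': array([-0.  , -0.03,  0.61]), 'grip_width': np.float64(60.0)}
pin [ 496.5 -396.9  222.7] 386
```

The lamp pin now stands at (496,-397), 27 cm from the jar axis at about (543.5,-129). Now to above the cap.

Request:
{"op": "servo_tool", "data": {"series": [7,1.2,-1.7,0,0,0,0,7,2.25,-3.2,0,0,0,0,7,2.25,-3.2,0,0,0,0,7,2.25,-3.2,0,0,0,0,7,2.25,-3.2,0,0,0,0,7,2.25,-3.2,0,0,0,0,7,2.25,-3.2,0,0,0,0,7,2.25,-3.2,0,0,0,0,7,2.25,-3.2,0,0,0,0,7,2.25,-3.2,0,0,0,0,7,2.25,-3.2,0,0,0,0,7,2.25,-3.2,0,0,0,0,7,2.25,-3.2,0,0,0,0,7,2.25,-3.2,4,0,0,0,7,1.2,-1.8,4,0,0,0,7,0,0,4,0,0,0,7,0,0,0,0,0,0,7,0,0,0,0,0,0]}}

```text
time_s: 13.65
ee_pos: [474.9, 148.3, 134.9]
tcp_rot: [-179.9, 0.1, 37.0]
wrist_force: [0.1, 0.6, 0.8]
grip_width: 69.8
```

```bash
python3 - <<'E'
from h import *
st(); c=cam('wrist'); im,d=arm.capture('wrist'); o=arm.get_obs(); cv2.imwrite('pics/w5.png',im)
P=cloud(c,d); z=P[...,2]
m=(d>0)&(np.hypot(P[...,0]-477,P[...,1]-150)<45)&(z>33)&(z<45); Q=P[m]; (x,y),r=cv2.minEnclosingCircle(Q[:,:2].astype(np.float32)); print('cap',x,y,r,np.median(Q[:,2]))
w=m&(im.min(2)>140); Q=P[w]; print('white disc',w.sum(),cv2.minEnclosingCircle(Q[:,:2].astype(np.float32)),Q.mean(0))
a=np.radians(o['tcp_rot'][2]); e=np.array([x,y])-o['ee_pos'][:2]; print('to go tool x,y', e@[np.cos(a),np.sin(a)], e@[np.sin(a),-np.cos(a)])
E
```

```text
{'time_s': np.float64(13.65), 'ee_pos': array([474.9 , 148.26, 134.92]), 'tcp_rot': array([-1.7992e+02,  1.2000e-01,  3.7050e+01]), 'wrist_force': array([0.11, 0.62, 0.8 ]), 'grip_width': np.float64(69.84)}
cap 476.4187316894531 151.0902862548828 23.101072311401367 39.59548734585196
white disc 0 ((0.0, 0.0), 0.0) [nan nan nan]
to go tool x,y 1.7668920113354203 -2.3413702548078037<stdin>:5: RuntimeWarning: Mean of empty slice.
  ret = um.true_divide(
```

View pics/w5.png

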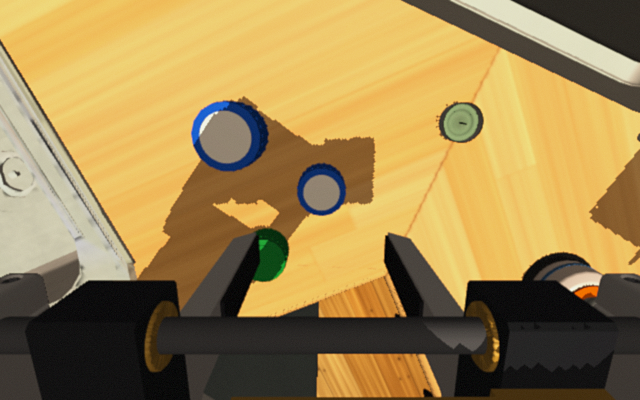

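The wrist view shows the small blue cap centred at (322,190), with the large blue one at (229,135) and green at (270,255) clear of the fingers. Correct by (+1.8, -2.3) mm and descend so the real tips are about 9 mm above the worktop (ee z ≈ -32).

Request:
{"op": "servo_tool", "data": {"series": [7,0.18,-0.23,3,0,0,0,7,0,0,4,0,0,0,7,0,0,4,0,0,0,7,0,0,2.5,0,0,0,7,0,0,1.5,0,0,0,7,0,0,0.8,0,0,0,7,0,0,0.5,0,0,0,7,0,0,0.2,0,0,0,7,0,0,0,0,0,0]}}

```text
time_s: 14.6
ee_pos: [476.8, 151.3, -28.5]
tcp_rot: [179.9, -0.1, 37.0]
wrist_force: [-0.4, -0.1, 0.2]
grip_width: 70.1
```

Request:
{"op": "servo_tool", "data": {"series": [7,0,0,0.3,0,0,0,0,0,0,0,0,0,0,0,0,0,0,0,0,0,0,0,0,0,0,0,0,0,0,0,0,0,0,0,0,0,0,0,0,0,0,0,0,0,0,0,0,0,0,0,0,0,0,0,0], "grip_force": 60}}

```text
time_s: 15.4
ee_pos: [475.8, 151.3, -32.4]
tcp_rot: [180.0, -0.0, 37.1]
wrist_force: [0.7, -0.6, 2.0]
grip_width: 45.0
```

Cap gripped (45 mm). Lift and carry to above the jar.

Request:
{"op": "servo_tool", "data": {"series": [0,0,0,-1.5,0,0,0,0,0,0,-3.5,0,0,0,0,0,0,-4,0,0,0,0,0,0,-4,0,0,0,0,-0.6,1.2,-2,0,0,0,0,-1.1,2.5,0,0,0,0,0,-1.2,2.8,0,0,0,0,0,-1.2,2.8,0,0,0,0,0,-1.2,2.8,0,0,0,0,0,-1.2,2.8,0,0,0,0,0,-1.2,2.8,0,0,0,0,0,-1.2,2.8,0,0,0,0,0,-1.2,2.8,0,0,0,0,0,-1,2.5,0,0,0,0,0,-0.8,1.7,0,0,0,0,0,-0.8,1.7,0,0,0,0,0,0,0,0,0,0,0,0,0,0,0,0,0,0]}}

```text
time_s: 17.2
ee_pos: [550.1, -157.8, 117.3]
tcp_rot: [-179.9, 0.0, 37.1]
wrist_force: [0.5, 1.2, -0.7]
grip_width: 45.1
```

```bash
python3 - <<'E'
from h import *
st(); c=cam('wrist'); im,d=arm.capture('wrist'); o=arm.get_obs(); cv2.imwrite('pics/w6.png',im); np.savez('w6.npz',im=im,d=d)
P=cloud(c,d); z=P[...,2]; a=np.radians(o['tcp_rot'][2]); ee=np.array(o['ee_pos'])
mec=lambda Q:cv2.minEnclosingCircle(Q[:,:2].astype(np.float32))
r=np.hypot(P[...,0]-543.5,P[...,1]+129)
for nm,lo,hi,rr in(('neck',74,86,25),('shoulder',43,54,45)):
    m=(d>0)&(r<rr)&(z>lo)&(z<hi)
    if m.sum()>20: print(nm,m.sum(),mec(P[m]),np.median(P[m][:,2]))
hsv=cv2.cvtColor(im,cv2.COLOR_BGR2HSV)
m=(d>0)&(z>ee[2]+30)&(z<ee[2]+90)&(hsv[...,0]>100)&(hsv[...,0]<130)&(hsv[...,1]>120)&(np.hypot(P[...,0]-ee[0],P[...,1]-ee[1])<45)
if m.sum(): print('cap',m.sum(),mec(P[m]),P[m].min(0),P[m].max(0))
m=(d>0)&(z>ee[2]+50)&(z<ee[2]+90)&(im.min(2)>120)&(np.hypot(P[...,0]-ee[0],P[...,1]-ee[1])<30)
if m.sum(): print('disc',m.sum(),mec(P[m]),np.median(P[m][:,2]))
E
```

```text
{'time_s': np.float64(17.2), 'ee_pos': array([ 550.11, -157.79,  117.25]), 'tcp_rot': array([-179.95,    0.  ,   37.05]), 'wrist_force': array([ 0.52,  1.25, -0.67]), 'grip_width': np.float64(45.1)}
neck 941 ((542.7278442382812, -128.7350311279297), 13.97314167022705) 80.12877031201376
shoulder 3187 ((543.3945922851562, -128.35411071777344), 34.67405700683594) 48.87233225041529
cap 4277 ((550.766357421875, -156.12643432617188), 24.153108596801758) [ 526.8227115  -178.7606228   155.76482321] [ 573.33798429 -133.01987855  206.42200877]
disc 3900 ((547.648193359375, -159.51979064941406), 20.623310089111328) 189.49148877761235
```

View pics/w6.png

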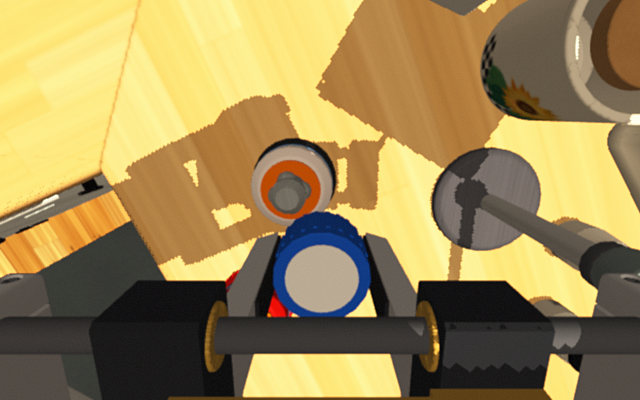

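Jar neck at (290,190), cap in the jaws at (321,275); I overshot by about 30 mm (arithmetic slip), lamp aside. Next I get the cap centre more precisely, and the remaining shift.

```bash
python3 - <<'E'
from h import *
f=np.load('w6.npz'); im,d=f['im'],f['d']; c=cam('wrist'); P=cloud(c,d); hsv=cv2.cvtColor(im,cv2.COLOR_BGR2HSV)
roi=np.zeros(d.shape,bool); roi[205:325,265:378]=1
blue=roi&(hsv[...,0]>100)&(hsv[...,0]<130)&(hsv[...,1]>120)
white=roi&(hsv[...,1]<90)&(im.min(2)>110)&(d>0)&(P[...,2]>180)
n,l,s,ce=cv2.connectedComponentsWithStats(white.astype(np.uint8)); i=1+s[1:,4].argmax()
e=cv2.fitEllipse(cv2.findContours((l==i).astype(np.uint8),0,1)[0][0]); zt=np.median(P[l==i][:,2]); print('disc ellipse',e,'z',zt,'->',ray(c,*e[0],zt), P[l==i].mean(0))
cap=ray(c,*e[0],zt)[:2]
t=blue&(np.abs(P[...,2]-zt)<3); Q=P[t]; print('top ring',cv2.minEnclosingCircle(Q[:,:2].astype(np.float32)))
o=arm.get_obs(); a=np.radians(o['tcp_rot'][2])
for nm,cc in(('disc',cap),('ee',np.array(o['ee_pos'][:2]))):
    v=np.array([543.0,-128.5])-cc; print(nm,v,'tool',v@[np.cos(a),np.sin(a)],v@[np.sin(a),-np.cos(a)])
E
```

```text
disc ellipse ((321.37042236328125, 278.2838134765625), (66.68523406982422, 73.0834732055664), 89.6698989868164) z 189.5141485000971 -> [ 549.9304247 -156.074578   189.5141485] [ 549.83440712 -156.15249703  189.53178475]
top ring ((549.8343505859375, -156.12149047851562), 23.166566848754883)
disc [-6.9304247 27.574578 ] tool 11.101435525028823 -26.175298808232167
ee [-7.061367   28.86918574] tool 11.77773848236707 -27.28695045552593
```

Request:
{"op": "servo_tool", "data": {"series": [0,0.5,-1.3,0,0,0,0,0,0.62,-1.32,0,0,0,0,0,0,0,2,0,0,0,0,0,0,2,0,0,0,0,0,0,1,0,0,0,0,0,0,0.8,0,0,0,0,0,0,0,0,0,0,0,0,0,0.5,0,0,0,0,0,0,0.5,0,0,0,0,0,0,0.3,0,0,0,0,0,0,0,0,0,0]}}

```text
time_s: 18.35
ee_pos: [543.2, -130.5, 46.1]
tcp_rot: [-180.0, 0.0, 37.0]
wrist_force: [-0.9, -0.3, -0.7]
grip_width: 45.1
```

Request:
{"op": "servo_tool", "data": {"series": [0,0,0,0.3,0,0,0,0,0,0,0.3,0,0,0,0,0,0,0.3,0,0,0,0,0,0,0.2,0,0,0,0,0,0,0,0,0,0]}}

```text
time_s: 18.85
ee_pos: [543.2, -130.4, 35.1]
tcp_rot: [-180.0, 0.0, 37.1]
wrist_force: [-0.4, 0.3, -1.4]
grip_width: 45.5
```

Request:
{"op": "servo_tool", "data": {"series": [0,0,0,0.2,0,0,0,0,0,0,0.2,0,0,0,0,0,0,0.2,0,0,0,0,0,0,0.2,0,0,0,0,0,0,0,0,0,0]}}

```text
time_s: 19.35
ee_pos: [543.8, -130.3, 28.2]
tcp_rot: [-180.0, -0.0, 37.1]
wrist_force: [-0.6, 1.8, 4.7]
grip_width: 45.1
```

Contact with the balls has begun (4.7 N). Continue pressing.

Request:
{"op": "servo_tool", "data": {"series": [0,0,0,0.2,0,0,0,0,0,0,0.2,0,0,0,0,0,0,0.2,0,0,0,0,0,0,0,0,0,0]}}

```text
time_s: 19.75
ee_pos: [542.8, -130.0, 19.9]
tcp_rot: [-179.9, 0.0, 37.1]
wrist_force: [3.2, 0.8, -7.8]
grip_width: 45.0
```

The force dropped and reversed, so the bead has probably passed the balls. On down to the ring.

Request:
{"op": "servo_tool", "data": {"series": [0,0,0,0.2,0,0,0,0,0,0,0.2,0,0,0,0,0,0,0,0,0,0,0,0,0,0,0,0,0]}}

```text
time_s: 20.15
ee_pos: [543.7, -130.9, 17.7]
tcp_rot: [180.0, 0.0, 37.1]
wrist_force: [-0.5, -0.3, -1.1]
grip_width: 45.2
```

Request:
{"op": "servo_tool", "data": {"series": [0,0,0,0.2,0,0,0,0,0,0,0,0,0,0,0,0,0,0,0,0,0]}}

```text
time_s: 20.45
ee_pos: [543.8, -131.0, 17.5]
tcp_rot: [180.0, 0.0, 37.1]
wrist_force: [-5.0, 2.4, 12.5]
grip_width: 45.1
```

Request:
{"op": "servo_tool", "data": {"series": [0,0,0,0.1,0,0,0,0,0,0,0.1,0,0,0,0,0,0,0,0,0,0,0,0,0,0,0,0,0]}}

```text
time_s: 20.85
ee_pos: [544.0, -131.0, 17.5]
tcp_rot: [-180.0, 0.1, 37.1]
wrist_force: [-11.2, 5.4, 24.4]
grip_width: 45.3
```

Seated: no further travel at 24 N, with some sideways load. I'll ease that by about 1 mm, add a bit of push, and check.

Request:
{"op": "servo_tool", "data": {"series": [0,-0.05,-0.1,0.05,0,0,0,0,0,0,0,0,0,0,0,0,0,0,0,0,0]}}

```text
time_s: 21.15
ee_pos: [544.1, -131.1, 17.4]
tcp_rot: [179.9, -0.0, 37.1]
wrist_force: [-8.5, 4.4, 24.1]
grip_width: 45.4
```

```bash
python3 - <<'E'
from h import *
st(); c=cam('wrist'); im,d=arm.capture('wrist'); P=cloud(c,d); hsv=cv2.cvtColor(im,cv2.COLOR_BGR2HSV)
w=(hsv[...,1]<90)&(im.min(2)>100)&(d>0)&(np.hypot(P[...,0]-543,P[...,1]+129)<30)&(P[...,2]>75)
print('cap top',w.sum(),np.median(P[w],0),'tilt',np.linalg.lstsq(np.c_[P[w][:,:2],np.ones(w.sum())],P[w][:,2],rcond=None)[0][:2])
s,_=arm.capture('scene'); cv2.imwrite('pics/fin.png',np.vstack([cv2.resize(im,(480,300)),cv2.resize(s[130:330,220:540],(480,300))]))
t,dt=arm.capture('top'); Q=cloud(cam('top'),dt)
m=(dt>0)&(np.hypot(Q[...,0]-496,Q[...,1]+397)<25)&(Q[...,2]>205)&(Q[...,2]<235); print('pin',m.sum(),np.median(Q[m],0) if m.any() else 0); st()
E
```

```text
{'time_s': np.float64(21.15), 'ee_pos': array([ 544.09, -131.06,   17.45]), 'tcp_rot': array([ 1.7987e+02, -2.0000e-02,  3.7090e+01]), 'wrist_force': array([-8.52,  4.4 , 24.07]), 'grip_width': np.float64(45.39)}
cap top 3980 [ 543.75687441 -129.72302689   89.79384649] tilt [ 0.00188329 -0.00053412]
pin 34 [ 493.42426903 -397.86654288  220.9448106 ]
{'time_s': np.float64(21.3), 'ee_pos': array([ 544.1 , -131.09,   17.47]), 'tcp_rot': array([ 1.7987e+02, -2.0000e-02,  3.7090e+01]), 'wrist_force': array([-9.7 ,  4.76, 23.09]), 'grip_width': np.float64(45.44)}
```

View pics/fin.png

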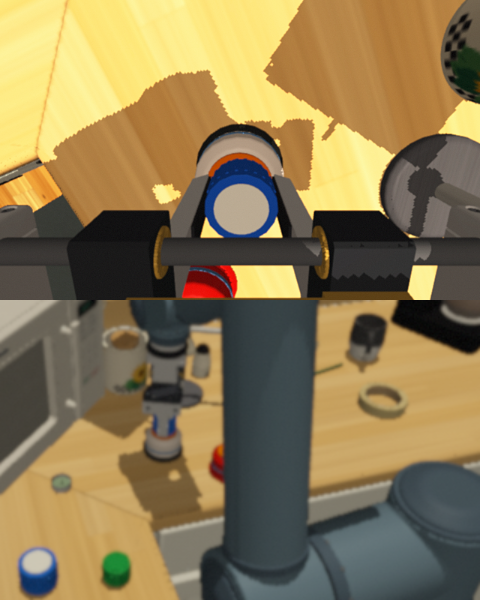

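Cap top reads 89.8 mm. The same camera read 39.6 mm for the 38 mm cap on the worktop, so that is about 88 mm, which is home. It is level and pressed with about 24 N. The lamp stands aside and the bystanders are in place.

```bash
python3 -c "
from h import *
st(); arm.sign_off()"
```

```text
{'time_s': np.float64(21.3), 'ee_pos': array([ 544.1 , -131.09,   17.47]), 'tcp_rot': array([ 1.7987e+02, -2.0000e-02,  3.7090e+01]), 'wrist_force': array([-9.7 ,  4.76, 23.09]), 'grip_width': np.float64(45.44)}
the job is handed in; nothing more can be done
```

The job is handed in at 21.3 s of robot time. The lamp is swung aside, and the small blue cap is clicked home on the white jar and still being pressed.

**Lamp:** The arm turned about 85° towards the robot and to the right. Its head now stands about 27 cm from the jar's axis; the wrist and top cameras agree within about 3 mm.

**Cap:**
- The push rose as the bead met the balls, then dropped and reversed as it passed them. After that the cap stopped on the ring.
- Its top measures 89.8 mm in depth. After the roughly 1.6 mm camera bias seen on the worktop, that is about 88 mm, which is home. It sits level.
- The robot is still pressing down with about 23–24 N. About 10 N of sideways load remains; I tried to ease it and it hardly changed.

**What disagreed:** The real finger ends sit about 41 mm behind the reported TCP. Because of this, the first two tries at the lamp pin closed above it without touching. I measured the offset in the wrist depth picture and corrected for it, and the later grips on the pin and the cap held.

**Bystanders:** The path stayed clear of the shakers and the tea light. The tea light and one shaker are visible in the last picture, but I did not measure their final positions.

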